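# Shut and lock the loaded dish tray of a bench incubator

### The job

One of the incubator's two open trays holds a stack of two green-lidded dishes: with the fingertips, push that tray fully home by its front, smoothly enough that the dishes stay stacked. Then push the red lock slide on top of the incubator all the way across to that tray's side, so that its tongue stands in front of the shut tray. Do not touch or lift the dishes, leave the tray with the white-lidded dish open as it is, and leave everything else on the bench where it stands.

Things in the scene. Friction and masses are not known exactly. Their poses are not given: they have to be found in the camera images.
- incubator: white two-bay incubator, fixed, 220 mm deep, 356 wide. Origin: centre of the front face's lower edge, on the table; x points into it, away from the robot, y to the left tray, z up. Its top is a ledge 80 mm above the table for the first 60 mm of x (the lock slides there); behind, the housing rises to 110 mm. Trays side by side centred at y = +100 and -100 mm, a pillar 66 mm wide between.
- tray_left (a joint): dish tray (left, incubator +y bay as the robot sees it): opening in m. 0 = fully home, front face flush with the incubator's front face; about 0.10 to 0.135 at the start; it slides out along the incubator's -x. Plain slide, about 1.5 N of friction, no spring or catch, stays where left, hard stop at 0.
- tray_left_front (a point): centre of the outer (robot-facing) side of the left tray's grey front panel: 125 mm wide, 60 mm high, 8 mm thick, vertical, lower edge 12 mm above the table and upper edge 72 mm. Moves with the tray; lies at x = -opening, y = +100 mm, z = 42 mm in the incubator's frame. No handle.
- tray_right (a joint): dish tray (right, incubator -y bay as the robot sees it): opening in m. 0 = fully home, front face flush with the incubator's front face; about 0.10 to 0.135 at the start; it slides out along the incubator's -x. Plain slide, about 1.5 N of friction, no spring or catch, stays where left, hard stop at 0.
- tray_right_front (a point): centre of the outer (robot-facing) side of the right tray's grey front panel: 125 mm wide, 60 mm high, 8 mm thick, vertical, lower edge 12 mm above the table and upper edge 72 mm. Moves with the tray; lies at x = -opening, y = -100 mm, z = 42 mm in the incubator's frame. No handle.
- lock (a joint): red lock slide: position in m along the incubator's y, 0 = middle, starts within 0.02 of it; hard stops at +0.06 (locks the left tray) and -0.06 (locks the right tray). About 1.2 N of friction, no spring, stays where left.
- lock_top (a point): centre of the red lock block's top, 104.5 mm above the table. Block: 92 mm along incubator y, 44 along x (12 to 56 mm behind the front face), 24 high, on the ledge. Push its vertical end faces, 46 mm either side of this point. A 30 mm wide tongue hangs from its middle, 7 to 12 mm before the front face, down to 55 mm above the table; it starts before the pillar, clear of both trays.
- dish_lower: lower of the two stacked green-lidded closed dishes, 60 mm diameter, 15 mm high, 30 g; origin at the centre of its underside, 18 mm above the table on the tray's floor. It stands loose in the left or the right tray: that tray is to be shut.
- dish_upper: upper green-lidded dish, same size, resting loose on the lower one; origin at the centre of its underside.
- dish_blank: single white-lidded dish of the same size, loose in the other tray, which stays open. Origin at the centre of its underside.
- dish_spare: white-lidded dish, 60 mm diameter, 15 mm high, loose on the table to the left, nearer the robot; leave alone. Origin at the centre of its underside.
- jar: clear jar with white cap, 64 mm diameter, 85 mm high, on the table to the left; leave alone.
- bottle: amber bottle with blue cap, 66 mm diameter, 150 mm high, on the table to the right; leave alone.
- marker: black and blue marker pen, 135 mm long, 14 mm thick, lying on the table; leave alone.
- tub: white open tub, 90 x 130 x 60 mm, on the table at the right; leave alone.
- rack: blue tube rack with capped tubes, 70 x 160 mm, 102 mm high, on the table at the left; leave alone.
Things that resemble listed ones, but are neither listed nor needed, are in the scene too. Leave any yellow look-alike of the dish_upper alone. Leave any orange look-alike of the dish_blank alone.

How it is judged (in metres and radians):
On the way, in this order (a step that is already met when the one before it is completed fails the run):
1. the tray with the green-lidded dishes is fully home (within 4 mm) (((y of dish_lower in the frame of incubator above 0 m and value of joint tray_left below 0.004 m) or (y of dish_lower in the frame of incubator below 0 m and value of joint tray_right below 0.004 m))), for 0.2 s.
2. with that tray home, the lock slide is all the way across to its side (within 8 mm of the stop) (((y of dish_lower in the frame of incubator above 0 m and value of joint tray_left below 0.004 m and value of joint lock above 0.052 m) or (y of dish_lower in the frame of incubator below 0 m and value of joint tray_right below 0.004 m and value of joint lock below -0.052 m))), for 0.2 s.
At the end, for the whole second after the job is handed in: The tray with the green-lidded dishes is within 4 mm of fully home, the lock slide is within 8 mm of its stop on that side, the other tray is within 12 mm of where it stood, and the two green-lidded dishes lie level and at rest, one on the other, centred within 15 mm, in their tray (((y of dish_lower in the frame of incubator above 0 m and value of joint tray_left below 0.004 m and value of joint lock above 0.052 m and distance of tray_right_front from where it was at the start of the episode below 0.012 m) or (y of dish_lower in the frame of incubator below 0 m and value of joint tray_right below 0.004 m and value of joint lock below -0.052 m and distance of tray_left_front from where it was at the start of the episode below 0.012 m)) and horizontal distance between dish_lower and dish_upper below 0.015 m and angle between each of dish_upper, dish_lower's own z axis and vertical below 0.1 rad and z of dish_upper in the frame of incubator above 0.03 m and not (z of any of dish_lower, dish_blank in the frame of incubator above 0.028 m or z of dish_upper in the frame of incubator above 0.043 m) and linear speed of dish_upper below 0.02 m/s); the robot touches nothing.
It fails at once if the lock slide is moved more than 15 mm before the loaded tray is home (distance of lock_top from where it was at the start of the episode above 0.015 m and ((y of dish_lower in the frame of incubator above 0 m and value of joint tray_left above 0.006 m) or (y of dish_lower in the frame of incubator below 0 m and value of joint tray_right above 0.006 m))).
It fails at once if the tray with the white-lidded dish is moved more than 12 mm ((y of dish_lower in the frame of incubator above 0 m and distance of tray_right_front from where it was at the start of the episode above 0.012 m) or (y of dish_lower in the frame of incubator below 0 m and distance of tray_left_front from where it was at the start of the episode above 0.012 m)).
It fails at once if the robot touches a dish in a tray, or one is lifted ((z of any of dish_lower, dish_blank in the frame of incubator above 0.028 m or z of dish_upper in the frame of incubator above 0.043 m) or contact force between any of the fingers, the arm and dish_lower above 0.5 N or contact force between any of the fingers, the arm and dish_upper above 0.5 N or contact force between any of the fingers, the arm and dish_blank above 0.5 N).
It fails at once if the stack of green-lidded dishes slips apart (horizontal distance between dish_lower and dish_upper above 0.02 m).
It fails at once if another thing on the bench is moved more than 20 mm (distance of any of dish_spare, jar, bottle, marker, tub, rack from where it was at the start of the episode above 0.02 m).
It also fails if it takes over 48 s, if anything falls off the work surface, if the arm or the gripper's body presses on something with over 40 N, if the wrist force passes 120 N, or if a joint passes its speed limit or range.

### The arm

A 6-joint arm with a two-finger parallel gripper is mounted at the origin on the work surface. World frame = base frame: x ahead of the robot, y to its left, z up, the work surface at z = 0. Lengths are in mm, angles in rad, forces in N, time in s.
With the tool pointing down it reaches from about 350 to 975 mm from the base axis. Payload 7.1 kg.
Tool frame: the origin (TCP) lies at the centre of the arm's flange, where the gripper is bolted on; the fingertips stand 182 mm ahead of it and the grasp point (between the pads) lies 163 mm ahead of it; x points along the fingers, y is the direction in which the jaws open and shut, and the axes are right-handed (so a half turn about x gives the same grasp; the last joint's range is limited). The gripper opens to 88 mm and grips with 3 to 60 N. Pads are 20 mm wide; open, the fingers measure 115 mm over their backs; the gripper's body (75 mm by 178 mm) begins 61 mm behind the grasp point.
Start: joints at [1.229, 0.423, 1.63, -0, 1.089, -0.019], TCP at [198.233, 592.714, 404.675] pointing down, gripper open.
Joint ranges: [-3, 3], [-0.9, 2.11], [0.09, 2.58], [-1.31, 4.45], [0.11, 2.69], [-2.54, 2.54]. Speed limits (rad/s): [2.39, 2.39, 3.01, 3.14, 3.14, 3.14].

### API

Orientations are given as a rotation vector (axis times angle).
In Python, from workcell import readout, viewer, workorder, models gives the robot as it stands. The module is installed in compiled form; this text tells all that it offers.
- The arm moves only by the tool apply_moves, never from a script. Its argument "commands" is a list that holds one entry, the list of rows, each a list of 4 numbers: the shift along the world's x, y, z in m, then the turn about the world's z in rad. A call has 1 to 8 rows; each row is the pose to reach, as a shift and turn from the pose commanded when the call began; what a row does not reach only later rows make up. A row lasts 1/8 s, in which the tool goes at most 62.5 mm and 10.7 degrees, less where a joint would pass 70% of its speed; a pose out of reach is approached as far as the arm can. A call with a gripper value outside its range is refused whole. "gripper" is the finger opening in m, from 0 to 0.0878, set as the call begins (left out, the last holds). The fingers move at their own pace and stop on an object; the grip force is fixed at half the most. Time passes only in rows, so rows that repeat a pose let the fingers close. It gives the time, the measured TCP pose, the force and the opening at its end, in the units of the state.
- readout.get_obs(): the state, without advancing time (a new reading comes with each control period).
- viewer.get_image(name): name is "scene" or "top" or "wrist"; returns a dict with "color" (420x560x3 uint8, red, green, blue), "vertical_fov" (degrees; the focal length in pixels is half the picture's height over the tangent of half this angle, whatever the lens; pixels are square), "cx", "cy" (the principal point, pixels), "rvec" (rotation vector, rad) and "tvec" (3), from world to camera coordinates, as OpenCV has them. Camera axes: x right, y down, z forward; pixel columns grow to the right and rows downward; lengths in mm; the calibration is good to about 2 mm. A picture is of the moment at which its call begins. There is no depth.
- workorder.close_job(): hands the job in, once; it reports no verdict.
Trained networks look in the newest picture that a camera, given by its name, has taken for a name from the list of things; names that differ only in an ending like _2 or _b are one class to them, and where a whole thing is asked for, a point or a joint stands for the part that bears it (a point fixed in the world has none). Each returns a list of dicts, best first, with "conf" (0 to 1); they miss things now and then, are a little off and sometimes report something else, mostly with a low value. They report only what shows in the picture. A call takes as long as a camera call. They do not tell look-alikes from the thing itself.
- models.search_frame(camera, label): "position" ([x, y, z] in mm, in world coordinates, good to about 4 mm: the middle of the surface that is visible of it).
- models.place_of(camera, label): "position" ([x, y, z] in mm, in world coordinates, good to about 4 mm: a listed point, or the origin of a listed thing).
The state is a dict: "t": time; "qpos": joint angles; "qvel": joint speeds; "joint_torque": joint torques, N m; "ee_pos": TCP position; "orientation": TCP orientation; "ft_force": force on the tool from outside, world axes, zero at the start; "moment": the same for the moment, N m; "width": finger opening in mm.
Only numpy, scipy, OpenCV 4.12 (cv2) and the standard library are available. Lean on these libraries where they do the work, as an engineer would, in place of code of your own. Each camera call takes 0.05 s, during which the arm holds its last target.

## Working session

There is one attempt and no reset: what is moved stays moved. The work goes in short steps, Python scripts to look and compute and a tool call to move; the robot and the scene stay as the last step left them, time stands still between calls to the robot, and variables do not carry over. Pictures are saved under pics/ and viewed, and the job is handed in when it is done.

Besides the shell and the picture viewer there is one more tool, called after "Call:" by a JSON object that holds its "method" and its "body", one argument or row to a line. apply_moves: Moves the arm, as the interface text tells. Its arguments: {"type":"object","properties":{"commands":{"type":"array","items":{"type":"array","items":{"type":"array","items":{"type":"number"}}}},"gripper":{"type":"number"}},"required":["commands"]}

```bash
mkdir -p pics
python3 - <<'E'
from workcell import readout, viewer, models
import cv2
o=readout.get_obs(); print(o['t'],o['ee_pos'],o['orientation'],o['width'])
for n in ['scene','top']:
    im=viewer.get_image(n); cv2.imwrite(f'pics/{n}0.png',im['color'][:,:,::-1])
    print(n,im['vertical_fov'],im['cx'],im['cy'],im['rvec'],im['tvec'])
    for l in ['incubator','tray_left_front','tray_right_front','lock_top','dish_lower','dish_upper','dish_blank']:
        print(l,[(list(map(round,d['position'])),round(d['conf'],2)) for d in models.place_of(n,l)])
print(readout.get_obs()['t'])
E
```

```text
0.0 [198.15218015 592.45847477 403.88351127] [ 0.25215423  1.55618558 -0.25459322] 87.71203944821721
scene 45.84818006092988 290.20789455250474 201.046040314477 [ 0.94826577  2.35610386 -1.14786016] [ 366.32936075 -153.32225562 1700.62653191]
incubator [([617, 50, 2], 0.71)]
tray_left_front [([494, 141, 40], 0.81)]
tray_right_front [([512, -58, 40], 0.58)]
lock_top [([655, 38, 107], 0.79), ([557, 162, 38], 0.18)]
dish_lower [([561, 162, 16], 0.52)]
dish_upper [([558, 161, 37], 0.83), ([521, 288, -2], 0.74)]
dish_blank [([574, -66, 22], 0.5)]
top 44.41651088857255 281.02259221650394 209.60493944943852 [ 2.15917452 -2.18781333  0.07943635] [ -12.8330854   514.32405642 1468.21100253]
incubator [([619, 47, -1], 0.77), ([458, -392, 1], 0.47), ([338, -287, 4], 0.24)]
tray_left_front [([493, 139, 43], 0.6)]
tray_right_front [([510, -60, 43], 0.78), ([578, -61, 14], 0.71), ([612, 496, 4], 0.64)]
lock_top [([658, 39, 101], 0.73)]
dish_lower []
dish_upper [([520, 290, -4], 0.87), ([557, 160, 32], 0.55)]
dish_blank [([577, -63, 15], 0.69), ([657, -190, 2], 0.53)]
0.8
```

View pics/scene0.png

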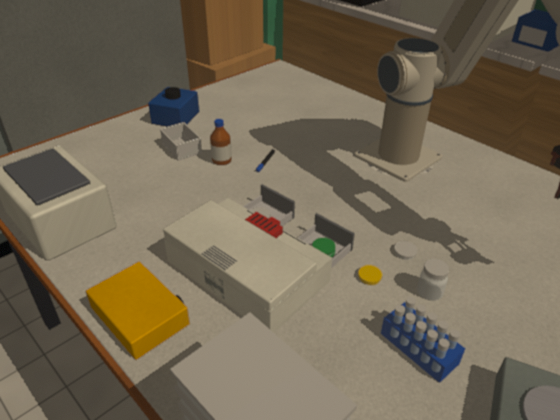

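View pics/top0.png

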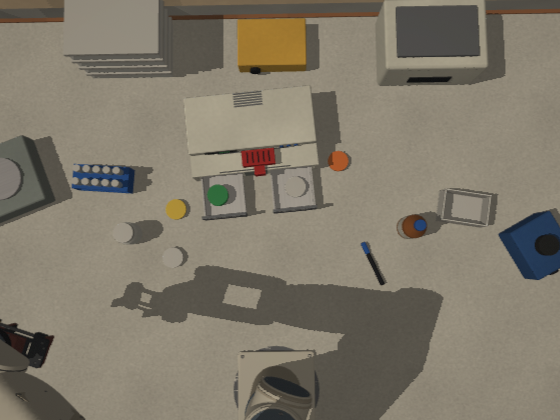

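Scene: green stack in the left tray at top-view (218,195). Look-alikes: yellow dish (176,209), orange dish (339,161), white dish in the right tray (295,187) and the white spare (173,257). The red lock is at (259,158). I choose the left tray and check it in a crop.

Run:
```python
import cv2
a=cv2.imread('pics/top0.png')[75:230,175:345]; cv2.imwrite('pics/c1.png',cv2.resize(a,None,fx=4.6,fy=3.8*1.0 if 0 else 3.85,interpolation=2)) if 0 else cv2.imwrite('pics/c1.png',cv2.resize(a,None,fx=3.8,fy=3.8,interpolation=2))
b=cv2.imread('pics/scene0.png')[175:325,155:365]; cv2.imwrite('pics/c2.png',cv2.resize(b,None,fx=3.8,fy=3.8,interpolation=2))
```

```text
(no output)
```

View pics/c1.png

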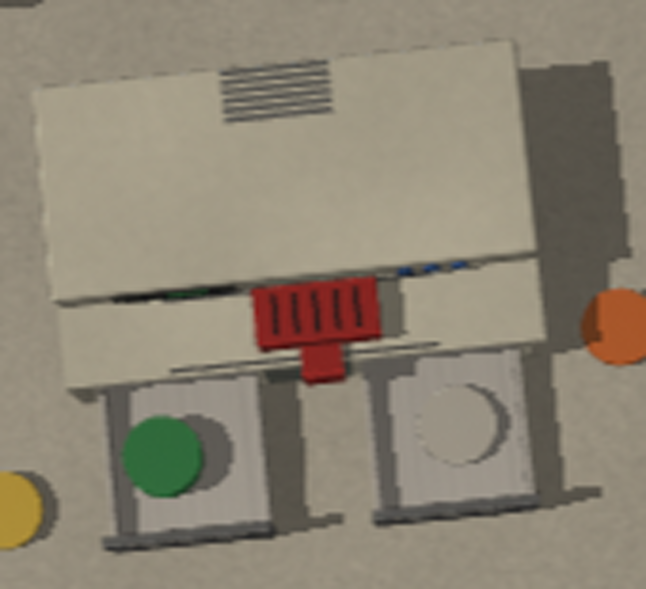

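View pics/c2.png

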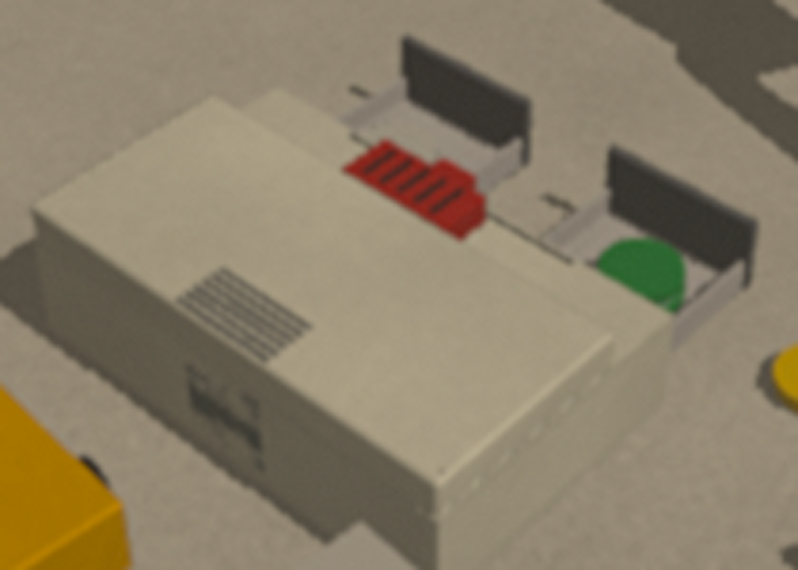

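```bash
cat > h.py <<'E'
import numpy as np,cv2
W,H=560,420
def K(f,cx,cy):
    F=H/2/np.tan(np.radians(f)/2); return np.array([[F,0,cx],[0,F,cy],[0,0,1.]])
CAL={'top':(K(44.41651088857255,281.02259221650394,209.60493944943852),np.array([2.15917452,-2.18781333,0.07943635]),np.array([-12.8330854,514.32405642,1468.21100253])),
'scene':(K(45.84818006092988,290.20789455250474,201.046040314477),np.array([0.94826577,2.35610386,-1.14786016]),np.array([366.32936075,-153.32225562,1700.62653191]))}
def bp(cam,uv,z,cal=None):
    k,r,t=cal or CAL[cam]; R=cv2.Rodrigues(r)[0]; d=R.T@np.linalg.inv(k)@np.array([*uv,1]); c=-R.T@t
    return c+d*(z-c[2])/d[2]
E
python3 - <<'E'
from h import *
from scipy.optimize import least_squares
c1=lambda u,v:(175+u/3.8,75+v/3.8)
c2=lambda u,v:(155+u/3.8,175+v/3.8)
P={'FL':((70,388),80,(0,178)),'FR':((545,342),80,(0,-178)),'RL':((35,90),110,(220,178)),'RR':((515,40),110,(220,-178)),
'ML':((55,300),110,(60,178)),'MR':((537,255),110,(60,-178))}
Q={'FL':((672,318),80,(0,178)),'FR':((278,88),80,(0,-178)),'RL':((435,485),110,(220,178)),'RR':((35,210),110,(220,-178)),'ML':((612,340),110,(60,178)),'MR':((212,97),110,(60,-178))}
A=[];
for D,c,n in((P,c1,'top'),(Q,c2,'scene')):
    B=[(bp(n,c(*uv),z)[:2],m) for uv,z,m in D.values()]
    for b,(k,_) in zip(B,D.items()): print(n,k,b[0].round(1))
    A.append(B)
def f(p,B):
    R=np.array([[np.cos(p[2]),-np.sin(p[2])],[np.sin(p[2]),np.cos(p[2])]])
    return np.concatenate([p[:2]+R@np.array(m)-b for b,m in B])
for B in (A[0],A[1],A[0]+A[1]):
    s=least_squares(lambda p:f(p,B),[618,48,0]); print(s.x, np.degrees(s.x[2]), s.fun.round(1))
p=s.x
R=np.array([[np.cos(p[2]),-np.sin(p[2])],[np.sin(p[2]),np.cos(p[2])]])
loc=lambda w:(R.T@(w[:2]-p[:2])).round(1)
for nm,uv,z in [('tLa',(105,543),72),('tLb',(272,530),72),('tRa',(375,518),72),('tRb',(533,502),72),('lkBL',(255,290),104.5),('lkBR',(378,277),104.5),('lkFR',(382,340),104.5),('lkFL',(262,350),104.5),('green',(163,456),48)]:
    w=bp('top',c1(*uv),z); print(nm,w.round(1),loc(w))
E
```

```text
top FL [603.9 224.1]
top FR [ 633.1 -126.5]
top RL [819.7 244.6]
top RR [ 851.4 -106.8]
top ML [663.9 229.6]
top MR [ 691.7 -120. ]
scene FL [604.3 231.5]
scene FR [ 635.  -121.5]
scene RL [821.2 248.7]
scene RR [852.8 -94. ]
scene ML [669.1 238.6]
scene MR [ 698.3 -112.3]
[6.17624881e+02 4.95155907e+01 8.57094228e-02] 4.910788192009507 [-1.5  2.8 -0.2 -1.3  1.9  1.1  0.7 -2.1 -1.7  2.4  0.9 -2.7]
[6.20486722e+02 5.67926463e+01 8.99638094e-02] 5.154546589350364 [ 0.2  2.5  1.5  1.   2.4  5.1  2.8 -6.7 -4.9  0.8 -2.1 -2.8]
[6.19055554e+02 5.31545292e+01 8.78319997e-02] 5.032402886621535 [ -0.5   6.4   1.6   2.3   2.9   5.1   2.4   2.   -0.7   6.1   2.7   1.1
  -0.8  -1.1  -0.3  -2.7   1.3   1.1   1.  -10.9  -5.9  -2.9  -3.9  -6.6]
tLa [489.6 199.5  72. ] [-116.1  157.2]
tLb [497.5  76.4  72. ] [-119.    33.8]
tRa [5.053e+02 5.000e-01 7.200e+01] [-117.9  -42.5]
tRb [ 515.6 -116.    72. ] [-117.9 -159.4]
lkBL [670.2  85.  104.5] [53.7 27.2]
lkBR [678.4  -4.5 104.5] [ 54.1 -62.7]
lkFR [632.1  -6.9 104.5] [  7.7 -61. ]
lkFL [626.   80.2 104.5] [ 9.3 26.3]
green [556.2 159.8  48. ] [-53.3 111.8]
```

Run:
```python
from workcell import readout
import cv2,numpy as np
o=readout.get_obs(); R=cv2.Rodrigues(np.array(o['orientation']))[0]; print(R.round(3)); print(o['qpos'],o['ee_pos'],o['ft_force'])
y=np.arctan2(R[1,1],R[0,1]); t=np.pi/2+.086
print('yaw y',y,'turn',[(t-y+k*np.pi) for k in(-1,0,1)])
O=np.array([618,50]);c,s=np.cos(.086),np.sin(.086);M=np.array([[c,-s],[s,c]])
for l in [(-170,100),(-118,100),(0,100),(-13,100)]: print(l,(O+M@np.array(l)).round(1))
```

```text
[[ 0.     0.317  0.948]
 [ 0.     0.948 -0.317]
 [-1.     0.     0.   ]]
[ 1.22902422e+00  4.23046253e-01  1.62987827e+00 -2.98976561e-05
  1.08860912e+00 -1.89852613e-02] [198.22278551 592.72072    404.71720224] [ 0.00748953 -0.01882672  0.43705771]
yaw y 1.2480233417523392 turn [np.float64(-2.7328196685472355), np.float64(0.40877298504255744), np.float64(3.5503656386323508)]
(-170, 100) [440. 135.]
(-118, 100) [491.8 139.5]
(0, 100) [609.4 149.6]
(-13, 100) [596.5 148.5]
```

Call:
{"method": "apply_moves", "body": {
  "commands": [
    [[0.024, -0.046, 0, 0.05], [0.048, -0.092, 0, 0.1], [0.072, -0.138, 0, 0.15], [0.096, -0.184, 0, 0.2], [0.12, -0.23, 0, 0.25], [0.144, -0.276, 0, 0.3], [0.168, -0.322, 0, 0.35], [0.192, -0.368, 0, 0.409]]
  ],
  "gripper": 0.0
}}

```text
t: 1.8
ee_pos: [390.8, 223.2, 405.0]
orientation: [-0.069, 1.569, 0.07]
ft_force: [0.5, 0.4, 0.1]
width: 11.4
```

Call:
{"method": "apply_moves", "body": {
  "commands": [
    [[0.025, -0.046, 0, 0], [0.05, -0.09, -0.03, 0], [0.05, -0.09, -0.08, 0], [0.05, -0.09, -0.13, 0], [0.05, -0.09, -0.17, 0], [0.05, -0.09, -0.175, 0], [0.05, -0.09, -0.175, 0]]
  ]
}}

```text
t: 2.68
ee_pos: [440.6, 134.9, 230.3]
orientation: [-0.068, 1.569, 0.068]
ft_force: [1.0, -0.0, 1.5]
width: 0.4
```

Run:
```python
from workcell import readout, viewer, models
import cv2,numpy as np
o=readout.get_obs(); print(o['t'],o['ee_pos'],o['width'],o['ft_force'])
a=viewer.get_image('top')['color'][60:290,150:370,::-1]; cv2.imwrite('pics/t2.png',cv2.resize(a,None,fx=2.5,fy=2.5,interpolation=2))
im=viewer.get_image('wrist'); cv2.imwrite('pics/w2.png',im['color'][:,:,::-1])
R=cv2.Rodrigues(np.array(o['orientation']))[0]; print(R.round(3),np.arctan2(R[1,1],R[0,1])-np.pi/2)
```

```text
2.675 [440.63639764 134.85693413 230.26718857] 0.38547450596793253 [ 0.99514288 -0.03766584  1.48810164]
[[ 0.    -0.086  0.996]
 [ 0.     0.996  0.086]
 [-1.     0.     0.   ]] 0.08628192745466134
```

View pics/t2.png

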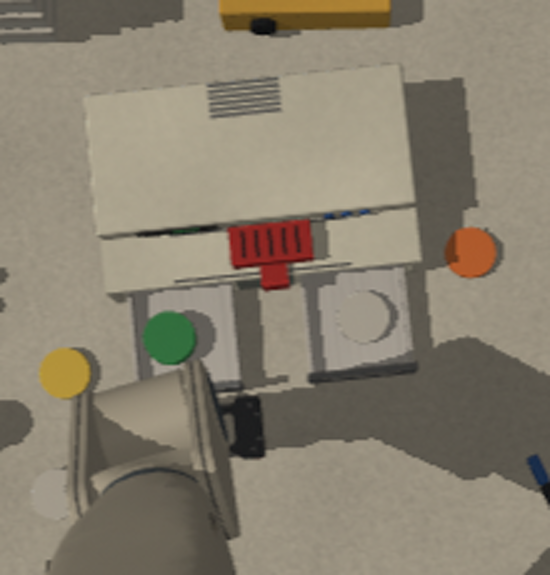

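View pics/w2.png

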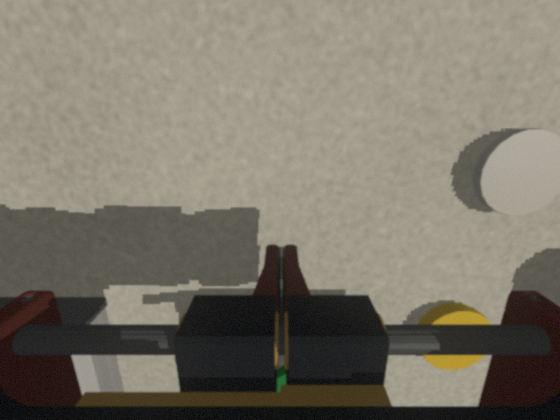

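Top view: the closed fingers are just before the left tray's front, and the green stack is still in place at (168,337). Now I'll push slowly along the incubator's x.

Call:
{"method": "apply_moves", "body": {
  "commands": [
    [[0.01, 0.001, 0, 0], [0.02, 0.002, 0, 0], [0.026, 0.002, 0, 0], [0.03, 0.0026, 0, 0], [0.033, 0.0028, 0, 0], [0.036, 0.003, 0, 0], [0.039, 0.0034, 0, 0], [0.042, 0.0036, 0, 0]]
  ]
}}

```text
t: 3.78
ee_pos: [482.0, 138.3, 229.6]
orientation: [-0.068, 1.571, 0.068]
ft_force: [-1.5, 1.0, 0.9]
width: 0.6
```

Call:
{"method": "apply_moves", "body": {
  "commands": [
    [[0.003, 0.0003, 0, 0], [0.006, 0.0005, 0, 0], [0.009, 0.0008, 0, 0], [0.012, 0.001, 0, 0], [0.015, 0.0013, 0, 0], [0.018, 0.0016, 0, 0], [0.021, 0.0018, 0, 0], [0.024, 0.0021, 0, 0]]
  ]
}}

```text
t: 4.78
ee_pos: [506.4, 140.4, 229.6]
orientation: [-0.068, 1.57, 0.068]
ft_force: [-2.4, 0.7, -2.0]
width: 0.4
```

Call:
{"method": "apply_moves", "body": {
  "commands": [
    [[0.003, 0.0003, 0, 0], [0.007, 0.0006, 0, 0], [0.011, 0.0009, 0, 0], [0.015, 0.0013, 0, 0], [0.019, 0.0016, 0, 0], [0.023, 0.002, 0, 0], [0.027, 0.0023, 0, 0], [0.031, 0.0027, 0, 0]]
  ]
}}

```text
t: 5.78
ee_pos: [537.5, 143.1, 229.7]
orientation: [-0.068, 1.57, 0.068]
ft_force: [-0.7, 0.1, -1.0]
width: 0.8
```

Call:
{"method": "apply_moves", "body": {
  "commands": [
    [[0.004, 0.0003, 0, 0], [0.008, 0.0007, 0, 0], [0.012, 0.001, 0, 0], [0.016, 0.0014, 0, 0], [0.02, 0.0017, 0, 0], [0.024, 0.002, 0, 0], [0.028, 0.0024, 0, 0], [0.031, 0.0027, 0, 0]]
  ]
}}

```text
t: 6.78
ee_pos: [568.5, 145.8, 229.7]
orientation: [-0.068, 1.57, 0.068]
ft_force: [-1.3, 0.0, 0.2]
width: 0.5
```

Run:
```python
from workcell import readout, viewer
import cv2
o=readout.get_obs(); print(o['t'],o['ee_pos'],o['ft_force'])
a=viewer.get_image('scene')['color'][150:325,155:365,::-1]; cv2.imwrite('pics/s3.png',cv2.resize(a,None,fx=3.4,fy=3.4,interpolation=2))
```

```text
6.775 [568.53105613 145.82098214 229.71121832] [-1.30254461  0.00741387  0.15836866]
```

View pics/s3.png

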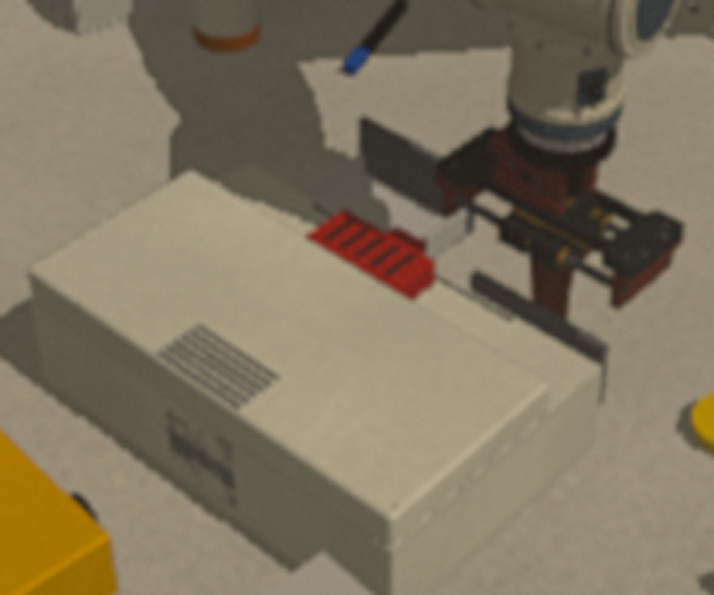

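The tray front (480-605, 275-360) stands about 30 mm out and is moving with the fingers. The lock is untouched. I continue, slowing towards the stop.

Call:
{"method": "apply_moves", "body": {
  "commands": [
    [[0.003, 0.0003, 0, 0], [0.006, 0.0005, 0, 0], [0.009, 0.0008, 0, 0], [0.012, 0.001, 0, 0], [0.015, 0.0013, 0, 0], [0.018, 0.0016, 0, 0], [0.02, 0.0017, 0, 0], [0.022, 0.0019, 0, 0]]
  ]
}}

```text
t: 7.82
ee_pos: [590.4, 147.7, 229.7]
orientation: [-0.068, 1.57, 0.068]
ft_force: [-1.5, -0.4, 1.9]
width: 0.4
```

Call:
{"method": "apply_moves", "body": {
  "commands": [
    [[0.0015, 0.0001, 0, 0], [0.003, 0.0003, 0, 0], [0.0045, 0.0004, 0, 0], [0.006, 0.0005, 0, 0]]
  ]
}}

```text
t: 8.32
ee_pos: [596.3, 148.3, 229.7]
orientation: [-0.068, 1.57, 0.068]
ft_force: [-1.3, 0.7, 1.3]
width: 0.7
```

Call:
{"method": "apply_moves", "body": {
  "commands": [
    [[0.001, 0.0001, 0, 0], [0.002, 0.0002, 0, 0], [0.003, 0.0003, 0, 0]]
  ]
}}

```text
t: 8.7
ee_pos: [598.7, 148.5, 229.6]
orientation: [-0.068, 1.572, 0.068]
ft_force: [-7.6, -0.7, 5.4]
width: 0.4
```

Call:
{"method": "apply_moves", "body": {
  "commands": [
    [[0.001, 0.0001, 0, 0], [0.002, 0.0002, 0, 0]]
  ]
}}

```text
t: 8.95
ee_pos: [599.4, 148.6, 229.5]
orientation: [-0.068, 1.576, 0.067]
ft_force: [-14.1, -0.3, 12.5]
width: 0.8
```

Force rises to 14 N with no advance, so the tray is at its stop. I back off and go over to the lock's right end.

Call:
{"method": "apply_moves", "body": {
  "commands": [
    [[0, 0, 0, 0], [0, 0, 0, 0], [-0.01, -0.001, 0, 0], [-0.03, -0.003, 0, 0], [-0.04, -0.003, 0.04, 0], [-0.04, -0.003, 0.09, 0], [-0.04, -0.003, 0.13, 0], [-0.04, -0.003, 0.13, 0]]
  ]
}}

```text
t: 9.95
ee_pos: [562.3, 146.0, 363.2]
orientation: [-0.067, 1.562, 0.069]
ft_force: [-0.2, -0.5, 0.3]
width: 0.1
```

Run:
```python
from workcell import readout, viewer,models
import cv2
o=readout.get_obs(); print(o['t'],o['ee_pos'],o['ft_force'])
a=viewer.get_image('scene')['color'][150:325,155:365,::-1]; cv2.imwrite('pics/s4.png',cv2.resize(a,None,fx=3.4,fy=3.4,interpolation=2))
for l in ['lock_top','tray_left_front','tray_right_front']: print(l,[(list(map(round,d['position'])),round(d['conf'],2)) for d in models.place_of('scene',l)])
```

```text
9.95 [562.32464771 145.95738544 363.16531731] [-0.19233209 -0.50891564  0.3277103 ]
lock_top [([653, 38, 107], 0.63), ([576, -65, 18], 0.54)]
tray_left_front []
tray_right_front [([509, -60, 37], 0.56), ([452, -389, -1], 0.34)]
```

View pics/s4.png

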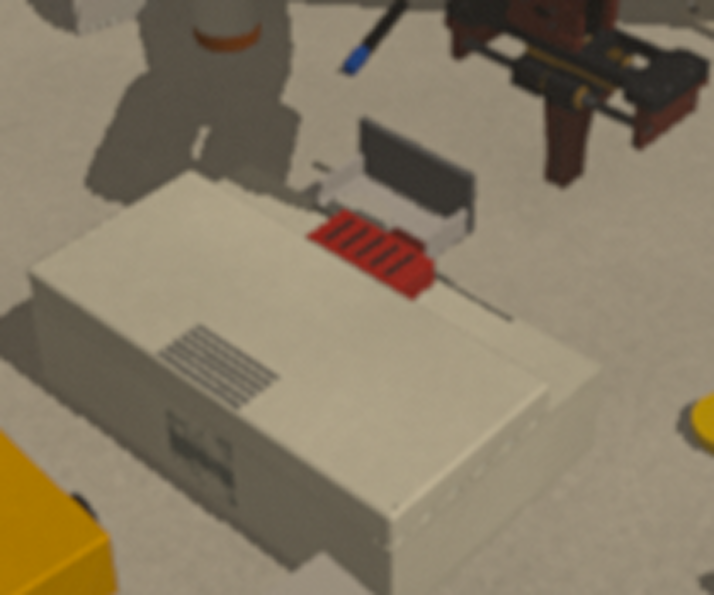

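The left tray has vanished behind the front face, so it is home. The lock is still central at (370,255), and the right tray is still open. Next, the lock's right end.

Call:
{"method": "apply_moves", "body": {
  "commands": [
    [[0.02, -0.038, 0, 0], [0.04, -0.076, 0, 0], [0.06, -0.114, 0, 0], [0.08, -0.152, 0, 0], [0.098, -0.188, 0, 0], [0.098, -0.188, -0.02, 0], [0.098, -0.188, -0.05, 0], [0.098, -0.188, -0.055, 0]]
  ]
}}

```text
t: 11.15
ee_pos: [657.4, -41.5, 300.5]
orientation: [-0.067, 1.577, 0.069]
ft_force: [-0.9, -0.3, 0.3]
width: 0.3
```

Run:
```python
from workcell import readout, viewer,models
import cv2
o=readout.get_obs(); print(o['t'],o['ee_pos'],o['ft_force'])
a=viewer.get_image('scene')['color'][120:325,155:365,::-1]; cv2.imwrite('pics/s5.png',cv2.resize(a,None,fx=2.9,fy=2.9,interpolation=2))
a=viewer.get_image('top')['color'][60:290,150:370,::-1]; cv2.imwrite('pics/t5.png',cv2.resize(a,None,fx=2.5,fy=2.5,interpolation=2))
```

```text
11.15 [657.44214669 -41.46269373 300.52222588] [-0.94217657 -0.31852724  0.29472205]
```

View pics/s5.png

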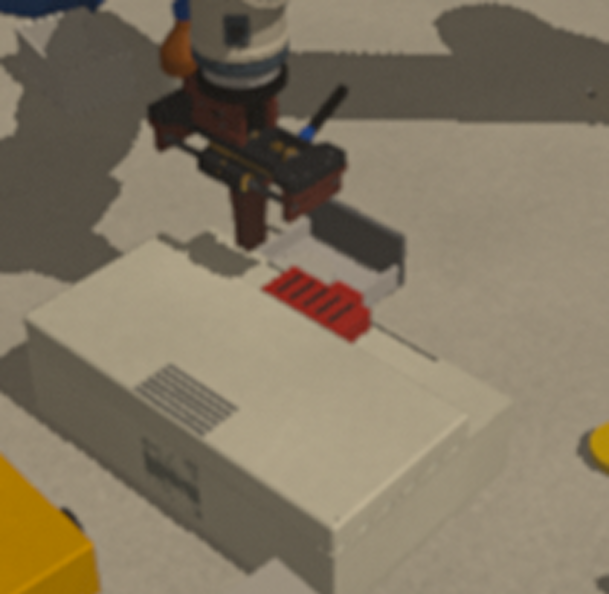

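View pics/t5.png

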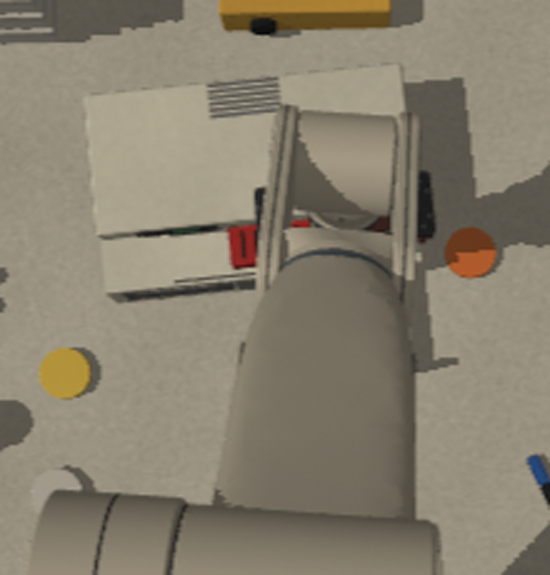

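The fingertips are right of the red lock's end (scene crop, tip at (250,245), block end at (268,285)). I descend beside it, to tip height 92 mm.

Call:
{"method": "apply_moves", "body": {
  "commands": [
    [[0, 0, -0.008, 0], [0, 0, -0.016, 0], [0, 0, -0.024, 0], [0, 0, -0.031, 0], [0, 0, -0.031, 0]]
  ]
}}

```text
t: 11.88
ee_pos: [659.0, -42.3, 272.9]
orientation: [-0.068, 1.571, 0.068]
ft_force: [-0.4, 1.2, -0.1]
width: 0.5
```

Run:
```python
from workcell import readout, viewer,models
import cv2
o=readout.get_obs(); print(o['t'],o['ee_pos'],o['ft_force'])
a=viewer.get_image('scene')['color'][170:300,200:320,::-1]; cv2.imwrite('pics/s6.png',cv2.resize(a,None,fx=4.5,fy=4.5,interpolation=2))
```

```text
11.875 [658.97803605 -42.30180869 272.90820756] [-0.40513012  1.15368793 -0.1392986 ]
```

View pics/s6.png

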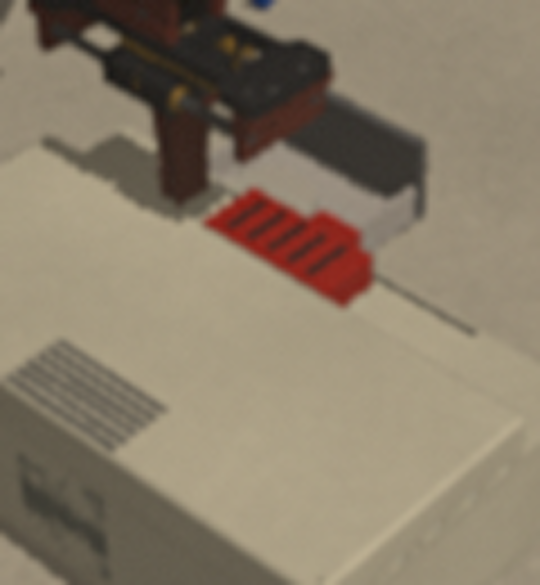

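The tip is on the ledge beside the block's right end face. Now I push it along the incubator's +y.

Call:
{"method": "apply_moves", "body": {
  "commands": [
    [[-0.0005, 0.006, 0, 0], [-0.001, 0.012, 0, 0], [-0.0015, 0.018, 0, 0], [-0.002, 0.024, 0, 0], [-0.0025, 0.029, 0, 0], [-0.003, 0.034, 0, 0], [-0.0034, 0.039, 0, 0], [-0.0038, 0.044, 0, 0]]
  ]
}}

```text
t: 12.92
ee_pos: [655.5, 1.9, 273.8]
orientation: [-0.068, 1.57, 0.068]
ft_force: [0.4, -1.4, 1.0]
width: 0.5
```

Call:
{"method": "apply_moves", "body": {
  "commands": [
    [[-0.0004, 0.005, 0, 0], [-0.0009, 0.01, 0, 0], [-0.0013, 0.015, 0, 0], [-0.0017, 0.02, 0, 0], [-0.0022, 0.025, 0, 0], [-0.0026, 0.03, 0, 0], [-0.003, 0.035, 0, 0], [-0.0034, 0.04, 0, 0]]
  ]
}}

```text
t: 13.92
ee_pos: [652.0, 42.0, 273.6]
orientation: [-0.068, 1.57, 0.068]
ft_force: [0.3, -1.1, 0.6]
width: 0.5
```

Call:
{"method": "apply_moves", "body": {
  "commands": [
    [[-0.0002, 0.002, 0, 0], [-0.0004, 0.004, 0, 0], [-0.0005, 0.006, 0, 0]]
  ]
}}

```text
t: 14.3
ee_pos: [651.5, 47.7, 273.6]
orientation: [-0.068, 1.57, 0.068]
ft_force: [0.4, -0.9, 0.4]
width: 0.6
```

Call:
{"method": "apply_moves", "body": {
  "commands": [
    [[-0.0001, 0.0015, 0, 0], [-0.0003, 0.003, 0, 0], [-0.0004, 0.0045, 0, 0], [-0.0005, 0.006, 0, 0]]
  ]
}}

```text
t: 14.8
ee_pos: [651.0, 53.8, 273.6]
orientation: [-0.068, 1.57, 0.068]
ft_force: [-0.3, -1.6, 0.1]
width: 0.5
```

Call:
{"method": "apply_moves", "body": {
  "commands": [
    [[-0.0001, 0.001, 0, 0], [-0.0002, 0.002, 0, 0], [-0.0002, 0.002, 0, 0]]
  ]
}}

```text
t: 15.18
ee_pos: [650.8, 55.8, 273.7]
orientation: [-0.068, 1.57, 0.068]
ft_force: [-0.4, -0.1, -0.2]
width: 0.8
```

Call:
{"method": "apply_moves", "body": {
  "commands": [
    [[-0.0001, 0.001, 0, 0], [-0.0002, 0.002, 0, 0], [-0.0003, 0.003, 0, 0]]
  ]
}}

```text
t: 15.55
ee_pos: [650.6, 58.0, 273.7]
orientation: [-0.069, 1.569, 0.067]
ft_force: [0.8, -8.7, -0.0]
width: 0.6
```

Call:
{"method": "apply_moves", "body": {
  "commands": [
    [[-0.0001, 0.001, 0, 0], [-0.0002, 0.002, 0, 0]]
  ]
}}

```text
t: 15.8
ee_pos: [650.6, 58.6, 273.7]
orientation: [-0.072, 1.569, 0.065]
ft_force: [1.3, -17.5, -0.6]
width: 0.3
```

Run:
```python
from workcell import readout, viewer,models
import cv2
o=readout.get_obs(); print(o['t'],o['ee_pos'],o['ft_force'])
a=viewer.get_image('scene')['color'][170:300,200:320,::-1]; cv2.imwrite('pics/s7.png',cv2.resize(a,None,fx=4.5,fy=4.5,interpolation=2))
for l in ['lock_top']: print(l,[(list(map(round,d['position'])),round(d['conf'],2)) for d in models.place_of('scene',l)])
```

```text
15.8 [650.62152173  58.61319673 273.73636766] [  1.26100988 -17.53122684  -0.64815207]
lock_top [([644, 112, 108], 0.91)]
```

View pics/s7.png

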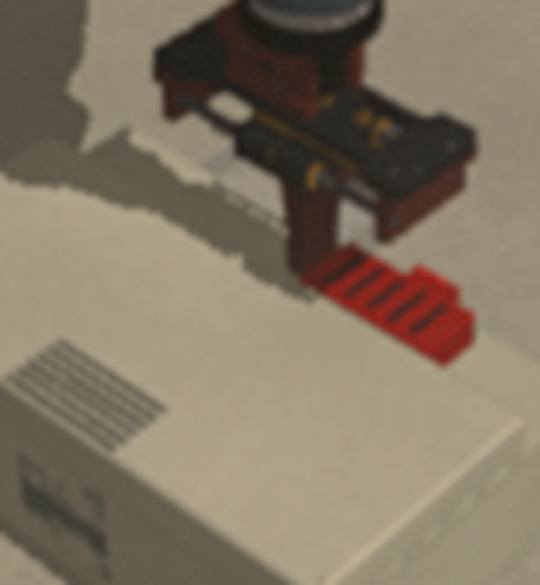

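Force is 17.5 N with the fingers stalled, and the detector puts the lock centre at y = 112, about +60 mm. The lock is on its stop. I back away, lift and check.

Call:
{"method": "apply_moves", "body": {
  "commands": [
    [[0.0005, -0.006, 0, 0], [0.002, -0.02, 0, 0], [0.002, -0.02, 0.04, 0], [0.002, -0.02, 0.1, 0], [-0.04, -0.02, 0.15, 0], [-0.1, -0.02, 0.15, 0], [-0.16, -0.02, 0.15, 0], [-0.2, -0.02, 0.15, 0]]
  ]
}}

```text
t: 16.9
ee_pos: [447.8, 40.5, 423.8]
orientation: [-0.067, 1.57, 0.068]
ft_force: [0.4, -0.5, 0.8]
width: 0.5
```

Call:
{"method": "apply_moves", "body": {
  "commands": [
    [[-0.02, -0.05, 0, 0], [-0.04, -0.1, 0, 0], [-0.05, -0.15, 0, 0], [-0.05, -0.2, 0, 0], [-0.05, -0.22, 0, 0], [-0.05, -0.22, 0, 0], [-0.05, -0.22, 0, 0], [-0.05, -0.22, 0, 0]]
  ]
}}

```text
t: 17.9
ee_pos: [400.3, -178.4, 423.7]
orientation: [-0.068, 1.57, 0.069]
ft_force: [0.2, 0.5, 0.6]
width: 0.1
```

Run:
```python
from workcell import readout, viewer,models
import cv2
o=readout.get_obs(); print(o['t'],o['ee_pos'],o['ft_force'],abs(o['qvel']).max())
a=viewer.get_image('top')['color'][60:290,150:370,::-1]; cv2.imwrite('pics/t8.png',cv2.resize(a,None,fx=2.5,fy=2.5,interpolation=2))
for n in['top','scene']:
  if n=='scene': viewer.get_image(n)
  for l in ['lock_top','tray_right_front','tray_left_front','dish_upper','dish_blank']: print(l,[(list(map(round,d['position'])),round(d['conf'],2)) for d in models.place_of(n,l)])
```

```text
17.9 [ 400.3305641  -178.4424737   423.66092309] [0.21417362 0.4698762  0.63091764] 0.0036942274627167456
lock_top [([648, 112, 101], 0.92), ([609, 149, 40], 0.41)]
tray_right_front [([510, -61, 41], 0.76)]
tray_left_front [([608, 151, 41], 0.44)]
dish_upper [([518, 292, -6], 0.58)]
dish_blank [([580, -62, 14], 0.81), ([652, -192, 3], 0.69)]
lock_top [([643, 113, 106], 0.91), ([576, -67, 19], 0.66)]
tray_right_front [([512, -59, 41], 0.82)]
tray_left_front []
dish_upper [([519, 290, 1], 0.95)]
dish_blank [([577, -64, 20], 0.64)]
```

View pics/t8.png

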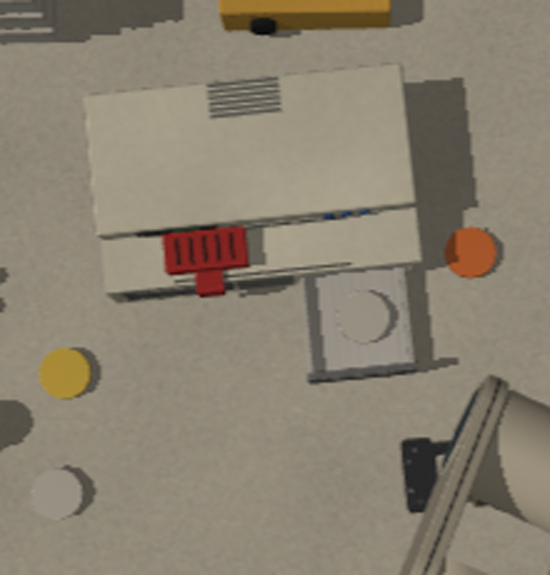

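The left tray is flush, and the lock is across with its tongue at (210,282) in front of it. The right tray and everything else are unchanged, so I hand in.

Run:
```python
from workcell import workorder
print(workorder.close_job())
```

```text
the job is handed in; nothing more can be done
None
```

I pushed the left tray, with the two green-lidded dishes, home with the closed fingertips at about 25–30 mm/s. I then pushed the red lock slide across to the left until its tongue stood in front of the shut tray. The job was handed in at about 18 s of the 48 s allowed; it reports no verdict.

Last checks:
- **Loaded tray:** it stopped against 14 N. The top camera puts its front at (608, 151), where I worked out the home position as (609, 150).
- **Lock:** it stalled against 17.5 N, and both cameras put its centre about 60 mm left of the middle, at its stop. I had estimated that stop about 4 mm earlier along the push, which fits a finger narrower than I assumed.
- **Other tray:** the right tray's front is still at about (510, -60), as at the start, with its white dish in place.
- **Rest of the bench:** nothing in the final close-up picture had moved. I did not check the bottle, tub and rack, which lay outside that crop; the arm passed well above the bench.

I could not see the green stack once its tray was shut, so that it stayed stacked is inferred from the slow push and the low force. The dish detections in the last pictures are the yellow look-alike, the white dish in the right tray and the orange look-alike.

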